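Assemble the blue pressure reactor

ROBOT

A 6-joint arm with a two-finger parallel gripper is mounted at the origin on the work surface. World frame = base frame: x ahead of the robot, y to its left, z up, the work surface at z = 0. Lengths are in mm, angles in rad, forces in N, time in s.
With the tool pointing down it reaches from about 275 to 750 mm from the base axis. Payload 10.2 kg.
Tool frame: the origin (TCP) lies at the very end of the fingers, on their centre line; the grasp point (between the pads) lies 19 mm behind it; x points along the fingers, y is the direction in which the jaws open and shut, and the axes are right-handed (so a half turn about x gives the same grasp; the last joint's range is limited). The gripper opens to 85 mm and grips with 20 to 120 N. Pads are 22 mm wide; open, the fingers measure 114 mm over their backs; the gripper's body (76 mm by 85 mm) begins 54 mm behind the grasp point. The pads swing forward as they close: fully open they stand 13 mm farther back than shut.
Start: joints at [1.117, 0.313, 1.498, -0, 1.331, -0.223], TCP at [120.11, 511.082, 231.294] pointing down, gripper open.
Joint ranges: [-2.94, 2.94], [-0.97, 2.17], [0.19, 2.56], [-1.23, 4.37], [0.02, 3.11], [-2.88, 2.88]. Speed limits (rad/s): [2.39, 2.39, 3.01, 3.14, 3.14, 3.14].

INTERFACE

Orientations are given as a unit quaternion [w, x, y, z].
In Python, from rig import ctrl, viewer, finish_job gives the robot as it stands.
- The arm moves only by the tool carry_out, never from a script. Its argument "targets" is a list of rows, each an object of numbers: "x", "y", "z": the shift along the world's x, y, z in m; "ax", "ay", "az": the turn, a rotation vector about the world's x, y, z in rad; "hand": the opening, from -1 (shut) to 1 (fully open). A call has 1 to 5 rows; each row is the pose to reach, as a shift and turn from the pose commanded when the call began; what a row does not reach only later rows make up. A row lasts 1/8 s, in which the tool goes at most 62.5 mm and 10.7 degrees, less where a joint would pass 70% of its speed; a pose out of reach is approached as far as the arm can. A call with a gripper value outside its range is refused whole. The fingers move at their own pace and stop on an object; "grip_force" is the grip in N (left out, the last holds). Time passes only in rows, so rows that repeat a pose let the fingers close. It gives the time, the measured TCP pose, the force and the opening at its end, in the units of the state.
- ctrl.sense(): the state, without advancing time (a new reading comes with each control period).
- viewer.capture(name): name is "scene" or "top" or "wrist"; returns the picture (384x512x3 uint8, blue, green, red); there is no depth.
- viewer.camera_info(name): a dict with "fx", "fy", "cx", "cy" (pixels), "k1" (the pictures are not rectified: a ray, as slopes to the right and down, at radius r is drawn at 1 + k1 r^2 times it, then the intrinsics apply), "R" (3x3) and "t" (3): a world point X has camera coordinates R X + t. Camera axes: x right, y down, z forward; pixel columns grow to the right and rows downward; lengths in mm; the calibration is good to about 2 mm. A picture is of the moment at which its call begins: read the wrist's pose just before it. camera_info takes no time and is no camera call; for the wrist camera it gives the pose at the moment of the call.
- finish_job(): hands the job in, once; it reports no verdict.
The state is a dict: "time_s": time; "joints": joint angles; "dq": joint speeds; "tau": joint torques, N m; "eef_pos": TCP position; "ee_rot": TCP orientation; "force": force on the tool from outside, world axes, zero at the start; "wrist_torque": the same for the moment, N m; "grip_width": opening from 0.0 (shut) to 1.0 (fully open).
Only numpy, scipy, OpenCV 4.12 (cv2) and the standard library are available. Lean on these libraries where they do the work, as an engineer would, in place of code of your own. Each camera call takes 0.05 s, during which the arm holds its last target. There are 200 camera calls.

TASK

Assemble the pressure reactor whose steel shell has the blue band: stand the white liner cup in its bore, put the white plug lid on the liner, lay the brass ring round the lid's knob, and last set the metal cap over it all so that its skirt rests on the shell's rim. Do it in that order, setting each part down gently and fully home, not dropping it; the red-banded shell is out of service and stays empty. Leave the bottle, the beaker and the wrench where they are.

Things in the scene. Friction and masses are not known exactly. Their poses are not given: they have to be found in the camera images.
- shell_blue: Steel reactor shell, an open round pot with a blue band and a blue round foot flange, bolted to the bench (never moves). 70 mm outer diameter, 74 mm tall; foot flange 92 mm diameter, 8 mm thick. Bore 48 mm diameter, open at the top, its floor 12 mm above the bench (62 mm deep). Origin: centre of its underside, z up. 
- shell_red: The same shell, with a red band and red flange, also bolted down: out of service, stays empty. Origin: centre of its underside, z up. 
- liner: White plastic liner cup, 44 mm outer diameter, 90 mm tall; the lowest 6 mm taper to 36 mm as a lead-in. Its bore is 35 mm wide and open at the top. Seated in the shell, it stands on the bore's floor and projects 28 mm above the shell's rim. About 0.12 kg. Loose, standing upright at every start. Origin: centre of its underside, z up. 
- plug: White plug lid. Spigot 31 mm diameter, 12 mm tall (lowest 6 mm taper to 24 mm); flange 40 mm diameter, from 12 to 19 mm height; round grip knob 17 mm diameter, from 19 to 39 mm. The spigot enters the liner's mouth, the flange rests on the liner's rim: seated, its origin is 90 mm above the shell's. 0.04 kg, loose, stands on its spigot. Origin: centre of its underside, z up. 
- ring: Brass ring, 42 mm outer and 24 mm inner diameter, 16 mm tall, lying flat. It goes round the plug's knob and rests on the plug's flange (its origin then 109 mm above the shell's origin). Grip it across its outside. About 0.1 kg. Loose. Origin: centre of its underside, z up. 
- cap: Aluminium cap, upturned pot open below: outer diameter 72, inner 58, 68 mm tall, hollow 60 mm deep. Black grip bar on top: 46 mm long (its x axis), 22 mm wide (y), from 68 to 92 mm height. It goes over liner, plug and ring; its skirt rests on the shell's rim (origin 74 mm above the shell's), any turn. 0.4 kg, loose, upright. Origin: centre of its underside, z up. 
- bottle: Bystander: amber bottle, 66 mm in diameter, 140 mm tall, at the left. Origin: centre of its underside, z up. 
- beaker: Bystander: clear glass beaker, 70 mm wide, 90 mm tall, at the right. Origin: centre of its underside, z up. 
- wrench: Bystander: steel wrench lying flat on the right, nearer the robot.
Mind the look-alikes: they are no part of the job. There is more than one size of the ring; the one meant has the size given above.

How it is judged:
By the outcome, as a careful person would: the job done as asked, in the order asked, and still so for the second after the job is handed in, with the robot touching nothing.
It also fails if it takes over 112 s, if anything falls off the work surface, if the arm or the gripper's body presses on something with over 40 N, if the wrist force passes 120 N, or if a joint passes its speed limit or range.

## Working session

There is one attempt and no reset: what is moved stays moved. The work goes in short steps, Python scripts to look and compute and a tool call to move; the robot and the scene stay as the last step left them, time stands still between calls to the robot, and variables do not carry over. Pictures are saved under pics/ and viewed, about 12 in all and at most 16, crops included, and the job is handed in when it is done.

Besides the shell and the picture viewer there is one more tool, called as a command line: name --argument value ..., lists and objects as JSON in quotes. carry_out: Moves the arm, as the interface text tells. Its arguments: {"type":"object","properties":{"targets":{"type":"array"},"grip_force":{"type":"number"}},"required":["targets"]}

```bash
ls; mkdir -p pics
python3 - <<'E'
from rig import ctrl,viewer
import cv2
print(ctrl.sense())
for n in("scene","top"):
    cv2.imwrite(f"pics/{n}0.png",viewer.capture(n)); print(n,viewer.camera_info(n))
E
```

```text
pics
{'time_s': 0.0, 'joints': array([ 1.11660190e+00,  3.13472174e-01,  1.49843265e+00,  2.34279576e-05,
        1.33097695e+00, -2.23355632e-01]), 'dq': array([ 8.96090559e-04, -1.19714127e-03, -7.76205419e-04,  9.54361894e-05,
        6.52321960e-04, -4.28579371e-04]), 'tau': array([ 1.23557766e-03, -4.12262893e+01, -2.59748483e+01, -1.58913313e-04,
        4.10965935e-03,  1.10784998e-05]), 'eef_pos': array([119.98888149, 510.84999414, 230.72539179]), 'ee_rot': array([ 0.70224267,  0.0810075 ,  0.70256078, -0.08186189]), 'force': array([ 0.06197278,  0.03110467, -0.07997077]), 'wrist_torque': array([-0.0594098 , -0.00811919, -0.03713675]), 'grip_width': 1.0000662616995937}
scene {'fx': 430.3017122086603, 'fy': 430.3017122086603, 'cx': 257.1661512013548, 'cy': 191.76148418774656, 'k1': -0.1261787408766774, 'R': array([[-0.26015922,  0.96544872,  0.01503144],
       [ 0.61881741,  0.17866233, -0.76494757],
       [-0.74120321, -0.18970645, -0.64391713]]), 't': array([ 136.31360995, -293.59442271, 1555.20834336])}
top {'fx': 361.7638131332963, 'fy': 361.7638131332963, 'cx': 256.0601305111802, 'cy': 185.47490487237133, 'k1': 0.004790447329128913, 'R': array([[-0.02540775, -0.99967246, -0.00306928],
       [-0.97522509,  0.02546108, -0.21974475],
       [ 0.21975092, -0.00258998, -0.97555257]]), 't': array([  22.13626354,  548.98482121, 1088.39647978])}
```

View pics/scene0.png

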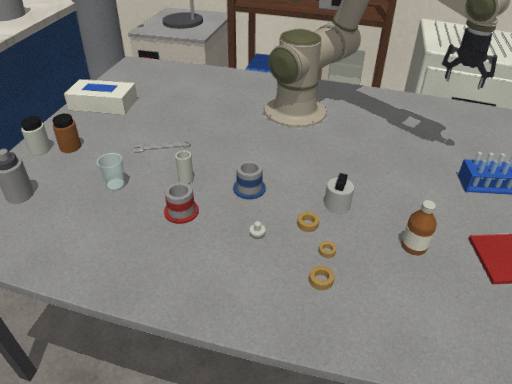

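View pics/top0.png

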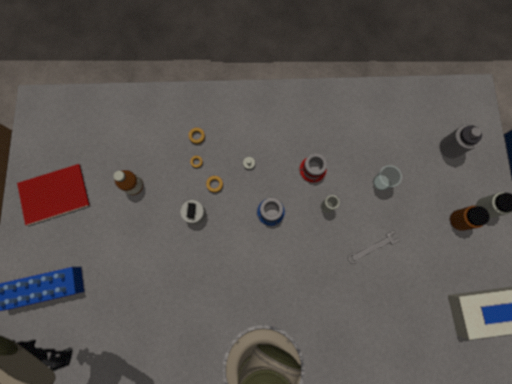

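Scene view: blue shell (249,181), red shell (181,203), liner (185,168), plug (257,230), cap (340,195), and rings at (308,221), (327,249) and (321,278). In the top view the rings are at (214,184), (196,161) and (197,136), the liner at (332,202), the plug at (249,163), the cap at (192,211) and the blue shell at (271,211). Next I'll measure the ring sizes.

```bash
cat > h.py <<'E'
import numpy as np,cv2
from rig import ctrl,viewer
def ray(info,uv):
    K=np.array([[info['fx'],0,info['cx']],[0,info['fy'],info['cy']],[0,0,1]])
    p=cv2.undistortPoints(np.float64(uv).reshape(-1,1,2),K,np.array([info['k1'],0,0,0.])).reshape(-1,2)
    d=np.c_[p,np.ones(len(p))]@info['R']; return -info['R'].T@info['t'],d
def plane(info,uv,z):
    c,d=ray(info,uv); return (c+d*((z-c[2])/d[:,2])[:,None])[:,:2]
def proj(info,X):
    K=np.array([[info['fx'],0,info['cx']],[0,info['fy'],info['cy']],[0,0,1]])
    return cv2.projectPoints(np.float64(X).reshape(-1,1,3),cv2.Rodrigues(info['R'])[0],info['t'],K,np.array([info['k1'],0,0,0.]))[0].reshape(-1,2)
def blobs(mask,amin=20):
    return [c for c in cv2.findContours(mask.astype(np.uint8),cv2.RETR_EXTERNAL,cv2.CHAIN_APPROX_NONE)[0] if cv2.contourArea(c)>amin]
def circ(info,c,z):
    return cv2.minEnclosingCircle(np.float32(plane(info,c.reshape(-1,2),z)))
E
python3 - <<'E'
from h import *
for n in("top","scene"):
    im=cv2.imread(f"pics/{n}0.png"); I=viewer.camera_info(n)
    h=cv2.cvtColor(im,cv2.COLOR_BGR2HSV); H,S,V=h[...,0],h[...,1],h[...,2]
    ms={'ring':((H>10)&(H<30)&(S>120)&(V>70),8),'blue':((H>100)&(H<130)&(S>90),6),'red':(((H<6)|(H>172))&(S>120),6),'white':((S<40)&(V>150),0)}
    for k,(m,z) in ms.items():
        for c in blobs(m):
            (x,y),w,a=cv2.minAreaRect(c); cc,r=circ(I,c,z)
            if 100<x<400 and 90<y<300: print(n,k,np.round([x,y]),np.round(w,1),'xy',np.round(cc),'d',round(2*r,1),'A',cv2.contourArea(c))
im=cv2.imread("pics/top0.png")[110:250,150:390]
im2=cv2.imread("pics/scene0.png")[140:300,150:390]
cv2.imwrite("pics/crop1.png",np.vstack([cv2.resize(im,None,fx=2.0,fy=2.0,interpolation=2),cv2.resize(im2,None,fx=2.0,fy=2.0,interpolation=2)]))
E
```

```text
top ring [214. 184.] [15. 16.] xy [572. 147.] d 55.7 A 187.0
top ring [129. 175.] [12.4  6.6] xy [607. 438.] d 45.1 A 40.0
top ring [196. 162.] [11. 10.] xy [650. 209.] d 41.0 A 92.0
top ring [196. 135.] [14. 15.] xy [744. 209.] d 55.5 A 169.5
top blue [269. 216.] [26.2 17.5] xy [471. -36.] d 86.7 A 90.5
top red [310. 172.] [26.1 17.5] xy [ 613. -182.] d 89.2 A 174.0
scene ring [322. 278.] [23. 23.] xy [737. 207.] d 67.5 A 423.5
scene ring [327. 249.] [14. 16.] xy [647. 207.] d 49.8 A 182.5
scene ring [308. 221.] [20.4 18.4] xy [565. 146.] d 70.6 A 293.5
scene blue [249. 192.] [12.1 30.4] xy [478. -35.] d 86.9 A 113.0
scene blue [248. 181.] [10. 29.] xy [446. -49.] d 89.8 A 134.0
scene red [181. 211.] [24.6 33.6] xy [ 609. -189.] d 109.8 A 307.0
scene white [257. 229.] [13.4 13.4] xy [616.  23.] d 52.1 A 153.0
scene white [340. 186.] [26.7 16. ] xy [384. 209.] d 78.7 A 184.0
scene white [109. 171.] [35.4 25.3] xy [ 500. -461.] d 189.9 A 437.0
scene white [182. 155.] [10. 15.] xy [ 370. -283.] d 55.1 A 112.0
```

View pics/crop1.png

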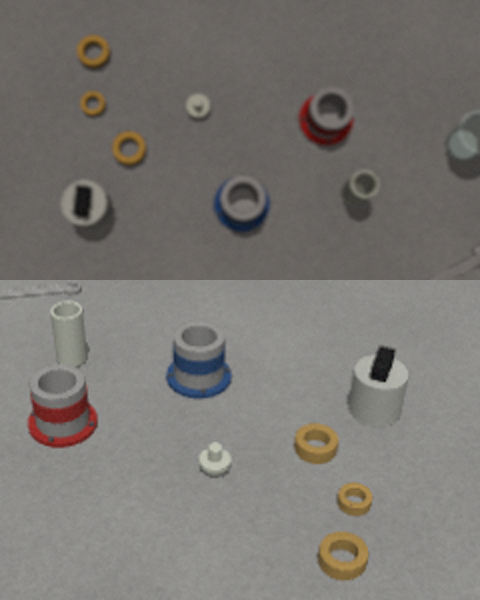

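Ring candidates in the top view are (214,184) at about 56 mm, (196,161) at about 41 mm and (197,136) at about 55 mm. The small one at (196,161) matches the 42 mm given. The other two are oversized look-alikes. I'll confirm this close up with the wrist camera.

Run:
```python
from h import *
T=viewer.camera_info("top")
for n,uv,z in(("liner",(332,202),90),("shell",(271,209),74),("plug",(249,163),19),("cap",(192,212),68),("red",(316,165),74),("ring",(196,161.7),16)):
    print(n,np.round(plane(T,[uv],z)[0]))
W=viewer.camera_info("wrist"); s=ctrl.sense()
from scipy.spatial.transform import Rotation as Ro
R=Ro.from_quat(s['ee_rot'],scalar_first=True).as_matrix()
c=-W['R'].T@W['t']; print(W, 'cam in tool',R.T@(c-s['eef_pos']),'axes',R.T@W['R'].T, R)
```

```text
liner [ 485. -223.]
shell [471. -36.]
plug [636.  30.]
cap [469. 209.]
red [ 608. -184.]
ring [647. 207.]
{'fx': 316.3157957068274, 'fy': 316.3157957068274, 'cx': 252.09719616435547, 'cy': 190.98956826345182, 'k1': -0.08938549832375803, 'R': array([[ 2.29763095e-01,  9.73246213e-01, -8.53765051e-04],
       [ 9.23518367e-01, -2.17746399e-01,  3.15753593e-01],
       [ 3.07120084e-01, -7.33369904e-02, -9.48840840e-01]]), 't': array([-524.58248022,  -39.82924465,  380.07492053])} cam in tool [-1.41953749e+02  4.93467438e-02 -8.16594218e+01] axes [[-2.96873865e-04 -3.15994995e-01  9.48760810e-01]
 [ 9.99999403e-01 -1.09151746e-03 -5.06348570e-05]
 [ 1.05158935e-03  9.48760229e-01  3.15995130e-01]] [[-5.11892358e-04  2.28739370e-01  9.73487565e-01]
 [-1.06142139e-03  9.73487020e-01 -2.28739800e-01]
 [-9.99999306e-01 -1.15037068e-03 -2.55531706e-04]]
```

carry_out --targets '[{"x":0.04,"y":-0.04,"z":0,"az":0.04},{"x":0.08,"y":-0.08,"z":0,"az":0.1},{"x":0.12,"y":-0.12,"z":0,"az":0.15},{"x":0.16,"y":-0.16,"z":0,"az":0.2},{"x":0.2,"y":-0.2,"z":0,"az":0.23}]'

```text
invalid input at $.targets[0]: expected keys x, y, z, ax, ay, az, hand
```

carry_out --targets '[{"x":0.04,"y":-0.03,"z":0},{"x":0.08,"y":-0.08,"z":0},{"x":0.12,"y":-0.12,"z":0},{"x":0.16,"y":-0.16,"z":0},{"x":0.16,"y":-0.16,"z":0}]'

```text
invalid input at $.targets[0]: expected keys x, y, z, ax, ay, az, hand
```

```bash
cat >> h.py <<'E'
def shot(name):
    s=ctrl.sense(); I=viewer.camera_info("wrist"); im=viewer.capture("wrist")
    cv2.imwrite(f"pics/{name}.png",im); np.save(f"pics/{name}.npy",I,allow_pickle=True)
    print(round(s['time_s'],2),np.round(s['eef_pos'],1),np.round(s['ee_rot'],3),'F',np.round(s['force'],1),'g',round(s['grip_width'],3)); return im,I
E
python3 - <<'E'
from h import *
shot("w1")
E
```

```text
0.1 [120.  510.9 230.8] [ 0.702  0.081  0.703 -0.082] F [-0.1 -0.4 -0.4] g 1.001
```

View pics/w1.png

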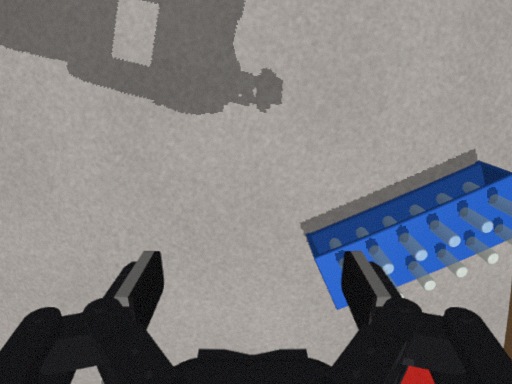

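The moves were refused because every key is required. The picture shows only the tube rack at (410,230), from the start pose. I'll resend the moves with all keys.

carry_out --targets '[{"x":0.04,"y":-0.04,"z":0,"ax":0,"ay":0,"az":0.04,"hand":1},{"x":0.08,"y":-0.08,"z":0,"ax":0,"ay":0,"az":0.1,"hand":1},{"x":0.12,"y":-0.12,"z":0,"ax":0,"ay":0,"az":0.15,"hand":1},{"x":0.16,"y":-0.16,"z":0,"ax":0,"ay":0,"az":0.2,"hand":1},{"x":0.2,"y":-0.2,"z":0,"ax":0,"ay":0,"az":0.23,"hand":1}]'

```text
time_s: 0.78
eef_pos: [321.1, 309.6, 231.3]
ee_rot: [0.707, -0.0, 0.707, 0.0]
force: [0.8, 0.5, 1.1]
grip_width: 1.0
```

carry_out --targets '[{"x":0.04,"y":-0.04,"z":0,"ax":0,"ay":0,"az":0,"hand":1},{"x":0.08,"y":-0.08,"z":0,"ax":0,"ay":0,"az":0,"hand":1},{"x":0.12,"y":-0.12,"z":0,"ax":0,"ay":0,"az":0,"hand":1},{"x":0.16,"y":-0.16,"z":0,"ax":0,"ay":0,"az":0,"hand":1},{"x":0.16,"y":-0.16,"z":0,"ax":0,"ay":0,"az":0,"hand":1}]'

```text
time_s: 1.4
eef_pos: [481.8, 148.6, 230.6]
ee_rot: [0.707, 0.002, 0.707, -0.002]
force: [-0.2, 0.5, -0.8]
grip_width: 0.999
```

Run:
```python
from h import *
shot("w2")
```

```text
1.4 [481.8 148.6 230.6] [ 0.707  0.002  0.707 -0.002] F [-0.2  0.5 -0.8] g 0.999
```

View pics/w2.png

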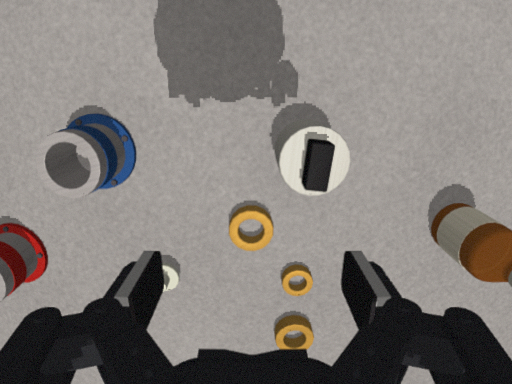

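The wrist view shows rings at (251,229), (297,280) and (294,334). It also shows the cap top at (315,160) with its bar nearly vertical, the blue shell rim at (73,160) and the plug at (170,280), partly hidden. Next I'll measure these.

Run:
```python
from h import *
im=cv2.imread("pics/w2.png"); I=np.load("pics/w2.npy",allow_pickle=True).item()
hsv=cv2.cvtColor(im,cv2.COLOR_BGR2HSV); H,S,V=cv2.split(hsv)
m=((H>10)&(H<30)&(S>100)&(V>60)).astype(np.uint8)
for hier in (cv2.RETR_CCOMP,):
    cs,_=cv2.findContours(m,hier,cv2.CHAIN_APPROX_NONE)
    for c in cs:
        if cv2.contourArea(c)<60: continue
        b=cv2.boundingRect(c); 
        if b[0]>400: continue
        p=np.float32(plane(I,c.reshape(-1,2),16)); e=cv2.fitEllipse(p); print('ring/in',b,np.round(e[0],1),np.round(e[1],1))
m=((S<40)&(V>170)).astype(np.uint8); m[:, :200]=0;m[230:]=0
for c in blobs(m,300):
    p=np.float32(plane(I,c.reshape(-1,2),68)); print('cap',cv2.boundingRect(c),cv2.fitEllipse(p),cv2.minEnclosingCircle(p))
m=(V<45).astype(np.uint8); m[:130]=0;m[195:]=0;m[:,:295]=0;m[:,345:]=0
for c in blobs(m,100):
    p=np.float32(plane(I,c.reshape(-1,2),88)); print('bar',cv2.boundingRect(c),cv2.minAreaRect(p))
print(im[160,45:110].mean(1).round(), S[160,45:110])
```

```text
ring/in (275, 315, 39, 35) [734.6 206.3] [55.6 66.5]
ring/in (284, 329, 20, 10) [734.9 206.1] [15.5 25.5]
ring/in (282, 265, 31, 31) [643.8 206.7] [39.8 48.6]
ring/in (288, 275, 18, 11) [643.1 206.4] [15.6 22.2]
ring/in (229, 206, 44, 45) [567.7 146.2] [54.1 61. ]
ring/in (238, 218, 26, 20) [566.2 146.3] [25.1 30.7]
cap (280, 126, 71, 70) ((471.48248291015625, 210.6460418701172), (69.62853240966797, 69.80718994140625), 93.70987701416016) ((471.610107421875, 210.6665802001953), 35.50146484375)
bar (302, 139, 32, 52) ((469.7856750488281, 208.95567321777344), (24.255855560302734, 46.99142837524414), 83.74642944335938)
[ 90.  70.  74.  75.  75.  74.  72.  75.  74.  72.  75.  73.  73.  75.
  73.  69.  71.  68.  75.  73.  71.  71.  72.  67.  70.  68.  66.  70.
  70.  71.  69.  69.  73.  84. 102. 108. 107. 108. 106. 106. 108. 106.
 105. 123. 162. 168. 167. 168. 170. 169. 171. 173. 178. 146.  95.  73.
  67.  69.  71.  73.  77.  82.  74.  45.  38.] [ 21  17  13  10   7  20  10  17  13   7  10  23  14  16  20  18   7  31
  16  14  10  14   3  11  11  22  15  14  17  14  18  18  17  12  12   9
  12   9  19  21   9  18  12  22  12  18  18  18  14  13  17  14  14  15
  18  13  18  28  14  17  13  59 156 190 184]
```

The ring at (297,280) measures about 41 mm outside with a 24 mm hole. The other two are about 56 mm, so the small one is confirmed. The cap is 70 mm, as expected. Next is the liner and shell side.

carry_out --targets '[{"x":0,"y":-0.06,"z":0,"ax":0,"ay":0,"az":0,"hand":1},{"x":0,"y":-0.12,"z":0,"ax":0,"ay":0,"az":0,"hand":1},{"x":-0.01,"y":-0.18,"z":0,"ax":0,"ay":0,"az":0,"hand":1},{"x":-0.03,"y":-0.24,"z":0,"ax":0,"ay":0,"az":0,"hand":1},{"x":-0.04,"y":-0.28,"z":0,"ax":0,"ay":0,"az":0,"hand":1}]'

```text
time_s: 2.08
eef_pos: [439.0, -129.7, 231.4]
ee_rot: [0.707, 0.0, 0.707, -0.0]
force: [0.4, -0.3, 0.4]
grip_width: 1.004
```

Run:
```python
from h import *
im,I=shot("w3")
```

```text
2.08 [ 439.  -129.7  231.4] [ 0.707  0.     0.707 -0.   ] F [ 0.4 -0.3  0.4] g 1.004
```

View pics/w3.png

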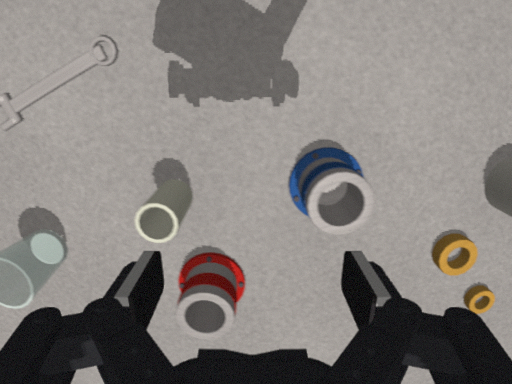

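The liner mouth is at (157,222) and the blue shell's rim is at (340,201).

```bash
cat >> h.py <<'E'
def rims(im,I,roi,thr,z,amin=150):
    x0,y0,x1,y1=roi; g=cv2.medianBlur(im,3).max(2)[y0:y1,x0:x1]
    m=(g>thr).astype(np.uint8)
    for c in cv2.findContours(m,cv2.RETR_CCOMP,cv2.CHAIN_APPROX_NONE)[0]:
        if cv2.contourArea(c)<amin: continue
        q=c.reshape(-1,2)+[x0,y0]; p=np.float32(plane(I,q,z)); e=cv2.fitEllipse(p)
        print(thr,'bb',cv2.boundingRect(q.reshape(-1,1,2)),'ell',np.round(e[0],1),np.round(e[1],1))
E
python3 - <<'E'
from h import *
im=cv2.imread("pics/w3.png"); I=np.load("pics/w3.npy",allow_pickle=True).item()
print('blue')
for t in(130,145,160): rims(im,I,(290,140,385,245),t,74)
print('liner')
for t in(170,190,205): rims(im,I,(125,180,195,250),t,90)
E
```

```text
blue
130 bb (290, 140, 95, 105) ell [470.8 -37.8] [104.9 122.5]
130 bb (317, 181, 48, 46) ell [472.3 -38.8] [45.7 49.9]
130 bb (290, 140, 27, 31) ell [417.8 -83.2] [24.7 31.3]
145 bb (290, 140, 95, 105) ell [471.  -37.7] [103.8 123. ]
145 bb (316, 181, 50, 46) ell [472.2 -38.7] [46.8 50.4]
145 bb (290, 140, 26, 30) ell [419.3 -81.6] [26.7 31.6]
160 bb (290, 140, 95, 105) ell [469.1 -36.3] [103.  115.2]
160 bb (316, 180, 50, 48) ell [472.  -38.9] [47.8 51.5]
160 bb (290, 140, 22, 28) ell [416.5 -85.4] [19.6 28. ]
liner
170 bb (134, 203, 44, 42) ell [ 485.4 -225.1] [42.7 43.7]
170 bb (138, 206, 37, 35) ell [ 485.  -224.6] [35.6 36.1]
190 bb (135, 204, 43, 39) ell [ 485.2 -224.8] [41.4 41.9]
190 bb (137, 206, 39, 35) ell [ 485.  -224.5] [36.5 36.9]
205 bb (136, 204, 41, 39) ell [ 485.1 -224.6] [40.2 40.9]
205 bb (137, 205, 39, 36) ell [ 485.  -224.5] [37.2 37.9]
```

carry_out --targets '[{"x":0.023,"y":-0.048,"z":0,"ax":0,"ay":0,"az":0,"hand":1},{"x":0.045,"y":-0.096,"z":-0.02,"ax":0,"ay":0,"az":0,"hand":1},{"x":0.045,"y":-0.096,"z":-0.07,"ax":0,"ay":0,"az":0,"hand":1},{"x":0.045,"y":-0.096,"z":-0.12,"ax":0,"ay":0,"az":0,"hand":1},{"x":0.045,"y":-0.096,"z":-0.17,"ax":0,"ay":0,"az":0,"hand":1}]'

```text
time_s: 2.75
eef_pos: [485.2, -223.5, 60.0]
ee_rot: [0.707, -0.0, 0.707, 0.0]
force: [0.7, -0.8, 0.7]
grip_width: 1.003
```

carry_out --targets '[{"x":0,"y":0,"z":0,"ax":0,"ay":0,"az":0,"hand":0.3},{"x":0,"y":0,"z":0,"ax":0,"ay":0,"az":0,"hand":-0.1},{"x":0,"y":0,"z":0,"ax":0,"ay":0,"az":0,"hand":-0.2},{"x":0,"y":0,"z":0,"ax":0,"ay":0,"az":0,"hand":-0.2},{"x":0,"y":0,"z":0,"ax":0,"ay":0,"az":0,"hand":-0.2}]' --grip_force 30

```text
time_s: 3.38
eef_pos: [486.3, -225.2, 63.8]
ee_rot: [0.708, -0.0, 0.706, -0.001]
force: [-0.6, 2.5, 8.0]
grip_width: 0.51
```

Run:
```python
from h import *
im,I=shot("w4")
```

```text
3.38 [ 486.3 -225.2   63.8] [ 0.708 -0.     0.706 -0.001] F [-0.6  2.5  8. ] g 0.51
```

View pics/w4.png

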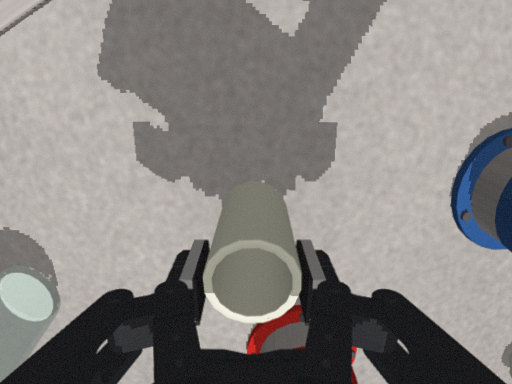

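The liner mouth is between the pads, centred at (253,277), and the grip width is 43 mm. Next I'll lift it and carry it over the shell.

carry_out --targets '[{"x":0,"y":0,"z":0.02,"ax":0,"ay":0,"az":0,"hand":-0.2},{"x":0,"y":0,"z":0.06,"ax":0,"ay":0,"az":0,"hand":-0.2},{"x":0,"y":0.01,"z":0.1,"ax":0,"ay":0,"az":0,"hand":-0.2},{"x":-0.003,"y":0.05,"z":0.11,"ax":0,"ay":0,"az":0,"hand":-0.2},{"x":-0.007,"y":0.1,"z":0.11,"ax":0,"ay":0,"az":0,"hand":-0.2}]'

```text
time_s: 4.05
eef_pos: [478.5, -124.5, 173.5]
ee_rot: [0.708, 0.0, 0.706, -0.001]
force: [1.1, 0.5, -2.5]
grip_width: 0.506
```

carry_out --targets '[{"x":-0.003,"y":0.04,"z":0,"ax":0,"ay":0,"az":0,"hand":-0.2},{"x":-0.006,"y":0.08,"z":0,"ax":0,"ay":0,"az":0,"hand":-0.2},{"x":-0.006,"y":0.086,"z":0,"ax":0,"ay":0,"az":0,"hand":-0.2},{"x":-0.006,"y":0.086,"z":0,"ax":0,"ay":0,"az":0,"hand":-0.2}]'

```text
time_s: 4.55
eef_pos: [472.4, -39.1, 172.1]
ee_rot: [0.708, -0.0, 0.707, -0.0]
force: [0.2, -0.4, -1.2]
grip_width: 0.505
```

Run:
```python
from h import *
im,I=shot("w5"); t=viewer.capture("top"); cv2.imwrite("pics/t5.png",t); s=viewer.capture("scene"); cv2.imwrite("pics/s5.png",s)
print(ctrl.sense()['eef_pos'])
a=cv2.resize(im,None,fx=.9,fy=.9); b=cv2.resize(s[120:220,190:310],None,fx=2.8,fy=3.46)
b=cv2.resize(s[110:225,195:310],(346,346)); cv2.imwrite("pics/c5.png",np.hstack([a,np.vstack([b,np.zeros((a.shape[0]-346,346,3),np.uint8)])if a.shape[0]>346 else b[:a.shape[0]]])[:, :800])
```

```text
4.55 [472.4 -39.1 172.1] [ 0.708 -0.     0.707 -0.   ] F [ 0.2 -0.4 -1.2] g 0.505
[472.2889918  -39.87902394 171.50849121]
```

View pics/c5.png

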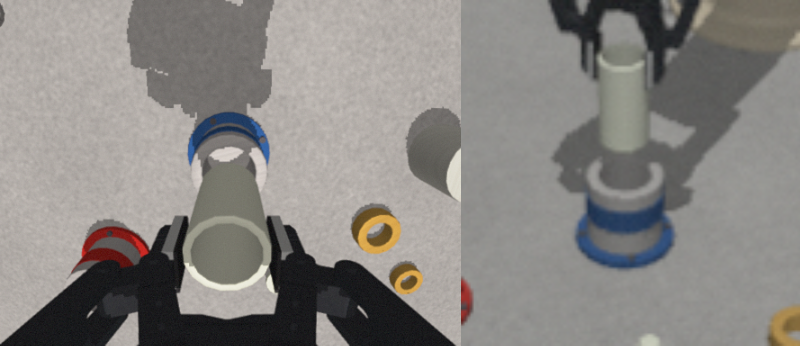

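The liner hangs above the shell and looks centred: column 228 in the left picture against 229 for the shell. As a check, I'll fit the flange's outer arc.

Run:
```python
from h import *
from scipy.optimize import least_squares
for n in("w5","w3","w2"):
    im=cv2.imread(f"pics/{n}.png"); I=np.load(f"pics/{n}.npy",allow_pickle=True).item()
    H,S,V=cv2.split(cv2.cvtColor(im,cv2.COLOR_BGR2HSV)); m=((H>95)&(H<130)&(S>100)).astype(np.uint8)
    m=cv2.morphologyEx(m,cv2.MORPH_CLOSE,np.ones((5,5)))
    c=max(blobs(m),key=cv2.contourArea); p=plane(I,cv2.convexHull(c).reshape(-1,2),8)
    f=least_squares(lambda q:np.hypot(*(p-q).T)-46,p.mean(0),loss='soft_l1',f_scale=.5); r=np.abs(f.fun)
    print(n,f.x.round(1),'hull',len(p),'within1mm',(r<1).sum())
    if n=="w5": print('grip liner'); [rims(im,I,(195,230,310,330),t,171.8+26) for t in(170,185)]
```

```text
w5 [472.2 -37.3] hull 23 within1mm 18
grip liner
170 bb (197, 292, 111, 38) ell [488.1 -39.8] [23.1 52. ]
185 bb (205, 292, 93, 33) ell [475.6 -39.6] [32.5 38. ]
w3 [471.1 -38.9] hull 26 within1mm 16
w2 [470.9 -35.9] hull 23 within1mm 21
```

carry_out --targets '[{"x":0,"y":0.001,"z":-0.02,"ax":0,"ay":0,"az":0,"hand":-0.2},{"x":0,"y":0.001,"z":-0.03,"ax":0,"ay":0,"az":0,"hand":-0.2},{"x":0,"y":0.001,"z":-0.036,"ax":0,"ay":0,"az":0,"hand":-0.2},{"x":0,"y":0.001,"z":-0.042,"ax":0,"ay":0,"az":0,"hand":-0.2},{"x":0,"y":0.001,"z":-0.048,"ax":0,"ay":0,"az":0,"hand":-0.2}]'

```text
time_s: 5.32
eef_pos: [472.3, -38.0, 123.2]
ee_rot: [0.707, 0.0, 0.707, -0.0]
force: [-0.2, -0.2, -1.3]
grip_width: 0.506
```

carry_out --targets '[{"x":0,"y":0,"z":-0.01,"ax":0,"ay":0,"az":0,"hand":-0.2},{"x":0,"y":0,"z":-0.02,"ax":0,"ay":0,"az":0,"hand":-0.2},{"x":0,"y":0,"z":-0.03,"ax":0,"ay":0,"az":0,"hand":-0.2},{"x":0,"y":0,"z":-0.04,"ax":0,"ay":0,"az":0,"hand":-0.2},{"x":0,"y":0,"z":-0.043,"ax":0,"ay":0,"az":0,"hand":-0.2}]'

```text
time_s: 5.95
eef_pos: [472.0, -38.0, 79.7]
ee_rot: [0.707, 0.0, 0.707, -0.0]
force: [1.1, -1.5, -1.2]
grip_width: 0.506
```

carry_out --targets '[{"x":0,"y":0,"z":-0.001,"ax":0,"ay":0,"az":0,"hand":-0.2},{"x":0,"y":0,"z":-0.002,"ax":0,"ay":0,"az":0,"hand":-0.2},{"x":0,"y":0,"z":-0.003,"ax":0,"ay":0,"az":0,"hand":-0.2},{"x":0,"y":0,"z":-0.0035,"ax":0,"ay":0,"az":0,"hand":-0.2}]'

```text
time_s: 6.45
eef_pos: [472.2, -37.9, 76.9]
ee_rot: [0.707, 0.0, 0.707, -0.0]
force: [0.7, -0.4, -0.9]
grip_width: 0.504
```

carry_out --targets '[{"x":0,"y":0,"z":-0.001,"ax":0,"ay":0,"az":0,"hand":-0.2},{"x":0,"y":0,"z":-0.002,"ax":0,"ay":0,"az":0,"hand":-0.2},{"x":0,"y":0,"z":-0.0025,"ax":0,"ay":0,"az":0,"hand":-0.2},{"x":0,"y":0,"z":-0.0025,"ax":0,"ay":0,"az":0,"hand":-0.2}]'

```text
time_s: 6.95
eef_pos: [472.9, -37.9, 75.8]
ee_rot: [0.708, 0.0, 0.706, -0.0]
force: [-2.0, 2.1, 15.3]
grip_width: 0.506
```

Contact came at z = 75.8, exactly the seated height. Releasing.

carry_out --targets '[{"x":0,"y":0,"z":0.001,"ax":0,"ay":0,"az":0,"hand":0.1},{"x":0,"y":0,"z":0.001,"ax":0,"ay":0,"az":0,"hand":0.3},{"x":0,"y":0,"z":0.002,"ax":0,"ay":0,"az":0,"hand":0.6},{"x":0,"y":0,"z":0.03,"ax":0,"ay":0,"az":0,"hand":0.8},{"x":0,"y":0,"z":0.08,"ax":0,"ay":0,"az":0,"hand":1}]'

```text
time_s: 7.58
eef_pos: [471.2, -37.6, 154.1]
ee_rot: [0.706, 0.001, 0.708, 0.0]
force: [0.6, 0.2, -0.4]
grip_width: 1.0
```

carry_out --targets '[{"x":0.02,"y":0.01,"z":0.05,"ax":0,"ay":0,"az":0,"hand":1},{"x":0.05,"y":0.02,"z":0.08,"ax":0,"ay":0,"az":0,"hand":1},{"x":0.08,"y":0.04,"z":0.08,"ax":0,"ay":0,"az":0,"hand":1},{"x":0.1,"y":0.065,"z":0.08,"ax":0,"ay":0,"az":0,"hand":1},{"x":0.1,"y":0.065,"z":0.08,"ax":0,"ay":0,"az":0,"hand":1}]'

```text
time_s: 8.2
eef_pos: [572.6, 28.4, 233.6]
ee_rot: [0.707, -0.0, 0.707, 0.001]
force: [-0.6, -0.5, -0.4]
grip_width: 1.003
```

Run:
```python
from h import *
im,I=shot("w6")
```

```text
8.2 [572.6  28.4 233.6] [ 0.707 -0.     0.707  0.001] F [-0.6 -0.5 -0.4] g 1.003
```

View pics/w6.png

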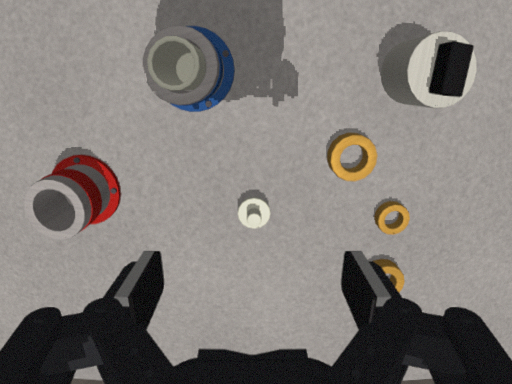

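The liner stands in the blue shell with its mouth at (174,62). The plug is at (254,213) and the target ring at (393,217).

Run:
```python
from h import *
im=cv2.imread("pics/w6.png"); I=np.load("pics/w6.npy",allow_pickle=True).item()
print('plug')
for t in(195,210): rims(im,I,(225,185,285,240),t,19)
print('liner z102')
for t in(170,185): rims(im,I,(140,25,215,105),t,102)
H,S,V=cv2.split(cv2.cvtColor(im,cv2.COLOR_BGR2HSV)); m=((H>10)&(H<30)&(S>90)&(V>60)).astype(np.uint8)
for c in cv2.findContours(m,cv2.RETR_CCOMP,1)[0]:
    if cv2.contourArea(c)>60:
        p=np.float32(plane(I,c.reshape(-1,2),16)); e=cv2.fitEllipse(p); print('ring',cv2.boundingRect(c),np.round(e[0],1),np.round(e[1],1),'x',p[:,0].min().round(1),p[:,0].max().round(1),'y',p[:,1].min().round(1),p[:,1].max().round(1))
print(im[195:232:1,254].max(1)); print(im[213,236:274].max(1))
```

```text
plug
195 bb (238, 199, 32, 29) ell [638.1  30.4] [37.2 37.6]
195 bb (246, 202, 17, 17) ell [634.8  30.1] [19.8 23.1]
210 bb (239, 199, 31, 29) ell [638.   30.5] [36.4 36.5]
210 bb (245, 202, 18, 19) ell [635.8  29.6] [21.6 25.3]
liner z102
ring (373, 259, 32, 34) [726.7 216.8] [20.7 70.4] x 704.9 758.1 y 188.1 236.4
ring (374, 201, 36, 34) [645.8 204.1] [40.4 47.9] x 623.5 668.6 y 180.8 227.2
ring (384, 210, 16, 15) [645.2 203.5] [15.6 22.3] x 635.4 654.5 y 193.9 213.1
ring (327, 133, 50, 48) [568.5 145.2] [54.6 60. ] x 540.6 596.7 y 115.5 174.6
ring (339, 144, 25, 25) [567.7 144.2] [26.2 30.8] x 553.3 581.9 y 129.9 158.3
[101 101 111 178 226 226 227 228 191 141 134 139 127 112 107 110 105 110
 151 210 228 228 226 226 227 226 226 223 223 222 222 223 224 194 161 158
 159]
[154 171 214 225 224 227 224 226 225 225 198 124  98  93 111 118 133 148
 151 134 128 116 100 103 149 210 227 227 225 225 226 227 226 213 179 152
 154 152]
```

carry_out --targets '[{"x":0.03,"y":0.002,"z":-0.03,"ax":0,"ay":0,"az":0,"hand":1},{"x":0.06,"y":0.003,"z":-0.08,"ax":0,"ay":0,"az":0,"hand":1},{"x":0.066,"y":0.003,"z":-0.13,"ax":0,"ay":0,"az":0,"hand":1},{"x":0.066,"y":0.003,"z":-0.18,"ax":0,"ay":0,"az":0,"hand":1},{"x":0.066,"y":0.003,"z":-0.212,"ax":0,"ay":0,"az":0,"hand":1}]'

```text
time_s: 8.88
eef_pos: [636.7, 29.2, 19.8]
ee_rot: [0.706, 0.001, 0.708, -0.001]
force: [0.1, -0.5, 0.8]
grip_width: 0.999
```

carry_out --targets '[{"x":0,"y":0,"z":0,"ax":0,"ay":0,"az":0,"hand":0.2},{"x":0,"y":0,"z":0,"ax":0,"ay":0,"az":0,"hand":-0.3},{"x":0,"y":0,"z":0,"ax":0,"ay":0,"az":0,"hand":-0.7},{"x":0,"y":0,"z":0,"ax":0,"ay":0,"az":0,"hand":-0.8},{"x":0,"y":0,"z":0,"ax":0,"ay":0,"az":0,"hand":-0.8}]'

```text
time_s: 9.5
eef_pos: [638.8, 30.0, 23.6]
ee_rot: [0.708, 0.0, 0.706, -0.0]
force: [-0.4, 0.4, 6.1]
grip_width: 0.188
```

Run:
```python
from h import *
im,I=shot("w7")
```

```text
9.5 [638.8  30.   23.6] [ 0.708  0.     0.706 -0.   ] F [-0.4  0.4  6.1] g 0.188
```

View pics/w7.png

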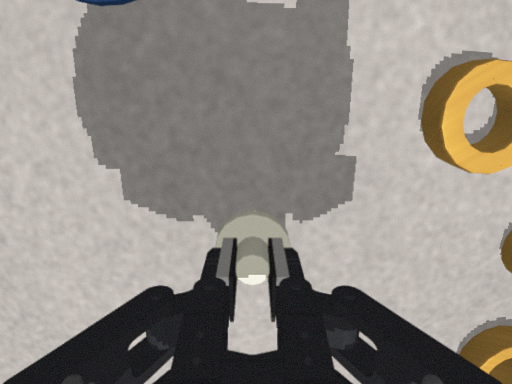

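The plug knob is held at (252,258) with a 16 mm opening. The TCP is 23.6 mm above the plug's base, so I expect it to seat at about 113.6.

carry_out --targets '[{"x":0,"y":0,"z":0.03,"ax":0,"ay":0,"az":0,"hand":-0.8},{"x":0,"y":0,"z":0.08,"ax":0,"ay":0,"az":0,"hand":-0.8},{"x":-0.02,"y":-0.01,"z":0.13,"ax":0,"ay":0,"az":0,"hand":-0.8},{"x":-0.06,"y":-0.026,"z":0.15,"ax":0,"ay":0,"az":0,"hand":-0.8},{"x":-0.11,"y":-0.046,"z":0.15,"ax":0,"ay":0,"az":0,"hand":-0.8}]'

```text
time_s: 10.18
eef_pos: [527.7, -16.4, 174.0]
ee_rot: [0.708, -0.0, 0.706, -0.0]
force: [1.3, -0.6, 0.3]
grip_width: 0.182
```

carry_out --targets '[{"x":-0.03,"y":-0.013,"z":0,"ax":0,"ay":0,"az":0,"hand":-0.8},{"x":-0.05,"y":-0.02,"z":0,"ax":0,"ay":0,"az":0,"hand":-0.8},{"x":-0.056,"y":-0.022,"z":0,"ax":0,"ay":0,"az":0,"hand":-0.8},{"x":-0.056,"y":-0.022,"z":0,"ax":0,"ay":0,"az":0,"hand":-0.8}]'

```text
time_s: 10.68
eef_pos: [472.5, -37.9, 172.5]
ee_rot: [0.707, 0.0, 0.707, -0.0]
force: [0.1, 0.4, -0.6]
grip_width: 0.181
```

Run:
```python
from h import *
im,I=shot("w8")
s=viewer.capture("scene");cv2.imwrite("pics/s8.png",s); t=viewer.capture("top");cv2.imwrite("pics/t8.png",t)
a=im[100:384,140:370]; b=s[90:210,190:310]
cv2.imwrite("pics/c8.png",np.hstack([cv2.resize(a,(460,568)),cv2.resize(b,(340,340))[:568] if 0 else cv2.copyMakeBorder(cv2.resize(b,(340,340)),0,228,0,0,0)]))
```

```text
10.68 [472.5 -37.9 172.5] [ 0.707  0.     0.707 -0.   ] F [ 0.1  0.4 -0.6] g 0.181
```

View pics/c8.png

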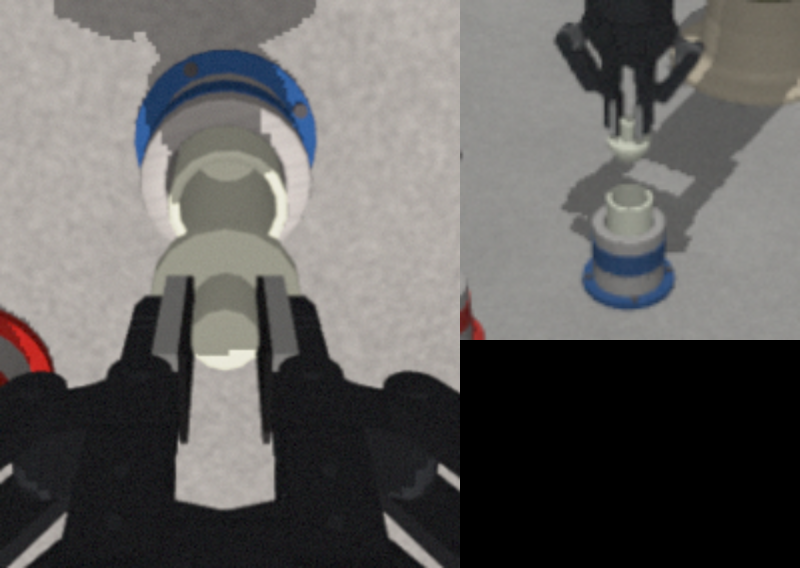

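The plug is above the liner. The liner is centred at crop column 228 and the plug at 225.5, so it needs about 1 mm of +y. Next is a check in x.

Run:
```python
from h import *
im=cv2.imread("pics/w8.png"); I=np.load("pics/w8.npy",allow_pickle=True).item()
g=im.max(2); print(g[150:200,250].tolist()); print(g[205,215:295].tolist())
for r in range(158,168): print(r,plane(I,[(252,r)],102).round(1),end=' ')
print(plane(I,[(140+84,205),(140+144,205),(140+71,300/2+100-10)],102).round(1))
# plug flange near-base edge at z: plug origin +19
z=172.5-23.6+19
print([ (r,plane(I,[(252,r)],z)[0].round(1)) for r in (214,215,216)], g[208:222,250].tolist())
```

```text
[115, 129, 124, 123, 124, 120, 124, 124, 123, 122, 121, 119, 114, 112, 117, 119, 117, 121, 114, 117, 117, 119, 119, 118, 118, 136, 152, 159, 155, 152, 149, 153, 155, 157, 155, 154, 157, 160, 158, 154, 137, 119, 118, 120, 119, 118, 117, 120, 117, 116]
[197, 200, 201, 200, 207, 209, 210, 213, 207, 208, 227, 234, 236, 237, 213, 130, 109, 105, 110, 109, 111, 112, 111, 113, 113, 116, 113, 116, 117, 115, 118, 116, 118, 116, 117, 118, 120, 115, 115, 115, 119, 115, 119, 121, 119, 117, 117, 116, 116, 116, 116, 114, 117, 113, 113, 112, 108, 106, 108, 107, 105, 101, 125, 197, 231, 235, 234, 229, 206, 196, 208, 210, 211, 209, 206, 205, 188, 177, 184, 180]
158 [[437.8 -37.8]] 159 [[438.5 -37.8]] 160 [[439.2 -37.8]] 161 [[439.9 -37.8]] 162 [[440.6 -37.8]] 163 [[441.3 -37.8]] 164 [[442.  -37.8]] 165 [[442.7 -37.8]] 166 [[443.4 -37.8]] 167 [[444.1 -37.8]] [[472.2 -58. ]
 [472.3 -14.8]
 [500.3 -68.6]]
[(214, array([451.8, -37.8])), (215, array([452.3, -37.8])), (216, array([452.8, -37.8]))] [117, 119, 120, 118, 116, 117, 124, 146, 153, 154, 153, 156, 154, 153]
```

carry_out --targets '[{"x":0,"y":0.001,"z":-0.02,"ax":0,"ay":0,"az":0,"hand":-0.8},{"x":0,"y":0.001,"z":-0.035,"ax":0,"ay":0,"az":0,"hand":-0.8},{"x":0,"y":0.001,"z":-0.045,"ax":0,"ay":0,"az":0,"hand":-0.8},{"x":0,"y":0.001,"z":-0.05,"ax":0,"ay":0,"az":0,"hand":-0.8},{"x":0,"y":0.001,"z":-0.054,"ax":0,"ay":0,"az":0,"hand":-0.8}]'

```text
time_s: 11.45
eef_pos: [472.4, -36.9, 118.3]
ee_rot: [0.707, 0.0, 0.707, -0.0]
force: [-1.0, -0.1, -1.0]
grip_width: 0.183
```

carry_out --targets '[{"x":0,"y":0,"z":-0.001,"ax":0,"ay":0,"az":0,"hand":-0.8},{"x":0,"y":0,"z":-0.002,"ax":0,"ay":0,"az":0,"hand":-0.8},{"x":0,"y":0,"z":-0.003,"ax":0,"ay":0,"az":0,"hand":-0.8},{"x":0,"y":0,"z":-0.004,"ax":0,"ay":0,"az":0,"hand":-0.8}]'

```text
time_s: 11.95
eef_pos: [472.2, -36.9, 114.4]
ee_rot: [0.707, 0.0, 0.707, -0.0]
force: [-0.8, -0.2, -1.0]
grip_width: 0.185
```

carry_out --targets '[{"x":0,"y":0,"z":-0.001,"ax":0,"ay":0,"az":0,"hand":-0.8},{"x":0,"y":0,"z":-0.002,"ax":0,"ay":0,"az":0,"hand":-0.8},{"x":0,"y":0,"z":-0.0025,"ax":0,"ay":0,"az":0,"hand":-0.8},{"x":0,"y":0,"z":-0.0025,"ax":0,"ay":0,"az":0,"hand":-0.8}]'

```text
time_s: 12.45
eef_pos: [473.2, -37.3, 113.5]
ee_rot: [0.708, -0.0, 0.706, -0.001]
force: [-1.9, 0.2, 15.1]
grip_width: 0.184
```

Contact came at 113.5, which is the seated height. Release, then on to the ring.

carry_out --targets '[{"x":0,"y":0,"z":0.0015,"ax":0,"ay":0,"az":0,"hand":-0.5},{"x":0,"y":0,"z":0.0015,"ax":0,"ay":0,"az":0,"hand":-0.2},{"x":0,"y":0,"z":0.003,"ax":0,"ay":0,"az":0,"hand":0.1},{"x":0,"y":0,"z":0.04,"ax":0,"ay":0,"az":0,"hand":0.4},{"x":0,"y":0.01,"z":0.09,"ax":0,"ay":0,"az":0,"hand":1}]'

```text
time_s: 13.08
eef_pos: [471.5, -27.0, 202.1]
ee_rot: [0.706, 0.001, 0.708, -0.0]
force: [0.4, -0.1, -0.5]
grip_width: 0.889
```

carry_out --targets '[{"x":0.02,"y":0.05,"z":0,"ax":0,"ay":0,"az":0,"hand":1},{"x":0.045,"y":0.1,"z":0,"ax":0,"ay":0,"az":0,"hand":1},{"x":0.07,"y":0.15,"z":0,"ax":0,"ay":0,"az":0,"hand":1},{"x":0.1,"y":0.2,"z":0,"ax":0,"ay":0,"az":0,"hand":1},{"x":0.128,"y":0.232,"z":0,"ax":0,"ay":0,"az":0,"hand":1}]'

```text
time_s: 13.7
eef_pos: [600.6, 207.5, 201.5]
ee_rot: [0.707, -0.0, 0.707, 0.0]
force: [0.5, -1.1, 0.7]
grip_width: 1.004
```

carry_out --targets '[{"x":0,"y":0,"z":0,"ax":0,"ay":0,"az":0,"hand":1},{"x":0,"y":0,"z":0,"ax":0,"ay":0,"az":0,"hand":1}]'

```text
time_s: 13.95
eef_pos: [599.8, 204.7, 201.5]
ee_rot: [0.707, 0.0, 0.707, -0.0]
force: [-0.1, 0.3, 0.8]
grip_width: 1.002
```

Run:
```python
from h import *
im,I=shot("w9")
H,S,V=cv2.split(cv2.cvtColor(im,cv2.COLOR_BGR2HSV)); m=((H>10)&(H<30)&(S>90)&(V>60)).astype(np.uint8)
for c in cv2.findContours(m,cv2.RETR_CCOMP,1)[0]:
    if cv2.contourArea(c)>60:
        p=np.float32(plane(I,c.reshape(-1,2),16)); e=cv2.fitEllipse(p); print('ring',cv2.boundingRect(c),np.round(e[0],1),np.round(e[1],1),'x',p[:,0].min().round(1),p[:,0].max().round(1),'y',p[:,1].min().round(1),p[:,1].max().round(1))
```

```text
13.95 [599.8 204.7 201.5] [ 0.707  0.     0.707 -0.   ] F [-0.1  0.3  0.8] g 1.002
ring (232, 254, 46, 47) [737.9 207.1] [54.8 65.4] x 704.8 770.2 y 180.0 234.8
ring (242, 269, 26, 16) [736.3 207.3] [20.8 28.9] x 725.2 746.5 y 192.3 222.5
ring (237, 189, 37, 37) [646.2 207.7] [40.1 43.7] x 624.7 667.6 y 187.8 228.0
ring (244, 198, 22, 18) [645.5 207.5] [19.7 22.8] x 635.1 655.3 y 195.7 219.0
ring (447, 118, 65, 74) [586.6 461.4] [77.6 93.4] x 544.8 627.5 y 417.0 505.7
ring (415, 112, 34, 54) [600.7 512.2] [115.6 271.5] x 540.0 597.4 y 377.8 410.5
ring (169, 111, 54, 54) [568.8 146.3] [54.4 57.1] x 541.3 596.6 y 118.2 173.9
ring (182, 122, 30, 30) [567.9 147.5] [28.6 31.5] x 552.4 582.6 y 132.2 162.3
```

View pics/w9.png

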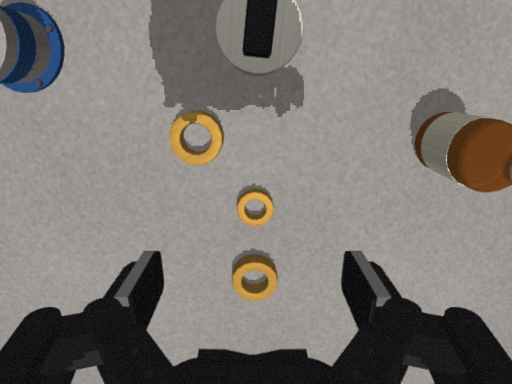

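The target ring is at (255,208) in the picture, which is (646.7, 207.7) in the world, 41 mm outside with a 23 mm hole. The larger rings are at (196,137) and (255,278). Going for it.

carry_out --targets '[{"x":0.025,"y":0.002,"z":-0.03,"ax":0,"ay":0,"az":0,"hand":1},{"x":0.0465,"y":0.003,"z":-0.08,"ax":0,"ay":0,"az":0,"hand":1},{"x":0.0465,"y":0.003,"z":-0.13,"ax":0,"ay":0,"az":0,"hand":1},{"x":0.0465,"y":0.003,"z":-0.175,"ax":0,"ay":0,"az":0,"hand":1},{"x":0.0465,"y":0.003,"z":-0.195,"ax":0,"ay":0,"az":0,"hand":0.8}]'

```text
time_s: 14.62
eef_pos: [645.5, 207.0, 4.8]
ee_rot: [0.706, 0.001, 0.708, -0.001]
force: [-0.3, 0.3, 0.5]
grip_width: 0.901
```

carry_out --targets '[{"x":0,"y":0,"z":-0.0045,"ax":0,"ay":0,"az":0,"hand":0.3},{"x":0,"y":0,"z":-0.0045,"ax":0,"ay":0,"az":0,"hand":0.0},{"x":0,"y":0,"z":-0.0045,"ax":0,"ay":0,"az":0,"hand":-0.2},{"x":0,"y":0,"z":-0.0045,"ax":0,"ay":0,"az":0,"hand":-0.3},{"x":0,"y":0,"z":-0.0045,"ax":0,"ay":0,"az":0,"hand":-0.3}]'

```text
time_s: 15.25
eef_pos: [647.7, 208.2, 4.4]
ee_rot: [0.708, 0.0, 0.706, -0.0]
force: [0.3, -0.9, 6.9]
grip_width: 0.478
```

Run:
```python
from h import *
im,I=shot("w10")
```

```text
15.25 [647.7 208.2   4.4] [ 0.708  0.     0.706 -0.   ] F [ 0.3 -0.9  6.9] g 0.478
```

View pics/w10.png

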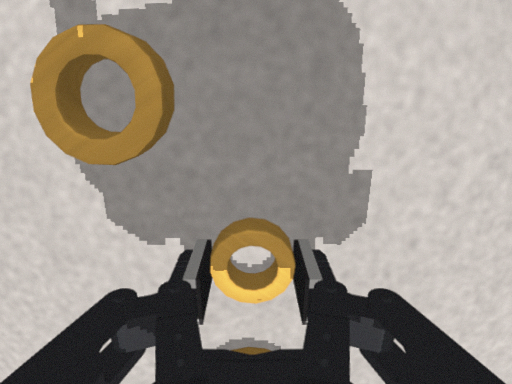

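The ring is held, centred at (252,260). The opening reads about 41 mm, as it should. Carrying it over the shell.

carry_out --targets '[{"x":0,"y":0,"z":0.03,"ax":0,"ay":0,"az":0,"hand":-0.3},{"x":0,"y":0,"z":0.08,"ax":0,"ay":0,"az":0,"hand":-0.3},{"x":-0.01,"y":-0.01,"z":0.13,"ax":0,"ay":0,"az":0,"hand":-0.3},{"x":-0.03,"y":-0.05,"z":0.165,"ax":0,"ay":0,"az":0,"hand":-0.3},{"x":-0.06,"y":-0.09,"z":0.17,"ax":0,"ay":0,"az":0,"hand":-0.3}]'

```text
time_s: 15.92
eef_pos: [587.1, 117.2, 175.5]
ee_rot: [0.709, 0.0, 0.705, -0.0]
force: [0.5, -0.6, -1.1]
grip_width: 0.477
```

carry_out --targets '[{"x":-0.035,"y":-0.045,"z":0,"ax":0,"ay":0,"az":0,"hand":-0.3},{"x":-0.07,"y":-0.09,"z":0,"ax":0,"ay":0,"az":0,"hand":-0.3},{"x":-0.1,"y":-0.13,"z":0,"ax":0,"ay":0,"az":0,"hand":-0.3},{"x":-0.114,"y":-0.155,"z":0,"ax":0,"ay":0,"az":0,"hand":-0.3},{"x":-0.114,"y":-0.155,"z":0,"ax":0,"ay":0,"az":0,"hand":-0.3}]'

```text
time_s: 16.55
eef_pos: [472.2, -38.1, 173.0]
ee_rot: [0.708, 0.001, 0.707, -0.001]
force: [1.1, 1.0, -0.8]
grip_width: 0.48
```

Run:
```python
from h import *
im,I=shot("w11")
s=viewer.capture("scene");cv2.imwrite("pics/s11.png",s)
a=im[100:384,140:370]; b=s[90:210,190:310]
cv2.imwrite("pics/c11.png",np.hstack([cv2.resize(a,(460,568)),cv2.copyMakeBorder(cv2.resize(b,(340,340)),0,228,0,0,0)]))
```

```text
16.55 [472.2 -38.1 173. ] [ 0.708  0.001  0.707 -0.001] F [ 1.1  1.  -0.8] g 0.48
```

View pics/c11.png

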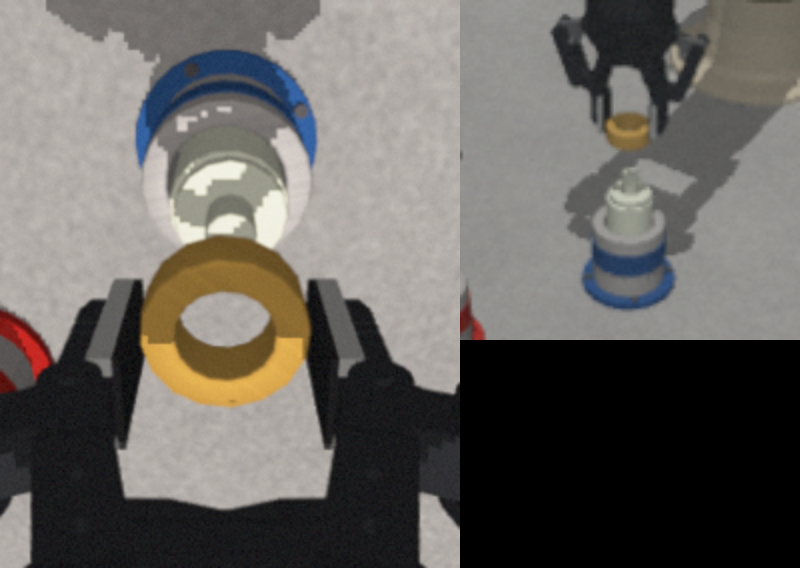

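The ring hangs above the seated plug. In the crop the knob is at column 229.5 and the ring at 227. I'll compute the offset.

Run:
```python
from h import *
im=cv2.imread("pics/w11.png"); I=np.load("pics/w11.npy",allow_pickle=True).item()
g=im.max(2)
print(g[208,240:270].tolist()); print(g[195,220:290].tolist())
H,S,V=cv2.split(cv2.cvtColor(im,cv2.COLOR_BGR2HSV)); m=((H>10)&(H<30)&(S>90)&(V>60)).astype(np.uint8)
c=max(blobs(m),key=cv2.contourArea)
p=np.float32(plane(I,c.reshape(-1,2),173-4.4+16)); e=cv2.fitEllipse(p);print('ring',e,p.min(0),p.max(0))
print('knob y',plane(I,[(140+206/2,208),(140+253/2,208)],129).round(1)); print('flange',plane(I,[(140+174/2,195),(140+288/2,195),(253,140/2+100),(253,152/2+100)],109).round(1))
print(g[160:205,253].tolist())
print([(r,plane(I,[(253,r)],109)[0,0].round(1)) for r in (172,176,180)],[(r,plane(I,[(253,r)],129)[0,0].round(1)) for r in (196,198,200,205)])
```

```text
[158, 156, 149, 124, 112, 111, 113, 126, 154, 184, 209, 219, 227, 236, 240, 239, 239, 236, 230, 221, 211, 189, 156, 119, 110, 111, 126, 199, 243, 242]
[217, 213, 196, 150, 93, 104, 139, 156, 143, 129, 138, 152, 162, 160, 159, 158, 163, 209, 241, 241, 240, 242, 235, 197, 154, 155, 157, 157, 153, 157, 156, 155, 153, 157, 159, 156, 156, 158, 157, 156, 155, 157, 157, 156, 154, 159, 159, 158, 156, 155, 154, 157, 154, 157, 184, 217, 219, 219, 218, 214, 183, 190, 203, 174, 204, 212, 216, 214, 214, 217]
ring ((469.9127197265625, -38.02322769165039), (40.12289047241211, 45.80448532104492), 90.18504333496094) [446.63245  -58.214054] [492.85968  -17.597511]
knob y [[463.8 -43.7]
 [463.9 -28.9]]
flange [[462.  -55.3]
 [462.2 -16. ]
 [444.3 -37.3]
 [448.5 -37.3]]
[123, 117, 115, 115, 121, 120, 117, 117, 119, 120, 119, 122, 120, 120, 117, 132, 152, 148, 125, 119, 176, 231, 241, 241, 241, 241, 242, 241, 241, 220, 158, 153, 155, 155, 155, 157, 153, 137, 118, 118, 115, 118, 122, 116, 118]
[(172, np.float64(445.7)), (176, np.float64(448.5)), (180, np.float64(451.3))] [(196, np.float64(455.8)), (198, np.float64(457.1)), (200, np.float64(458.4)), (205, np.float64(461.8))]
```

carry_out --targets '[{"x":0,"y":0.001,"z":-0.015,"ax":0,"ay":0,"az":0,"hand":-0.3},{"x":-0.0005,"y":0.001,"z":-0.028,"ax":0,"ay":0,"az":0,"hand":-0.3},{"x":-0.0005,"y":0.001,"z":-0.034,"ax":0,"ay":0,"az":0,"hand":-0.3},{"x":-0.0005,"y":0.001,"z":-0.034,"ax":0,"ay":0,"az":0,"hand":-0.3}]'

```text
time_s: 17.15
eef_pos: [472.1, -35.7, 138.0]
ee_rot: [0.707, 0.0, 0.707, -0.0]
force: [-0.1, 0.1, -0.3]
grip_width: 0.476
```

Run:
```python
from h import *
im,I=shot("w12"); z0=ctrl.sense()['eef_pos'][2]
g=im.max(2)
H,S,V=cv2.split(cv2.cvtColor(im,cv2.COLOR_BGR2HSV)); m=((H>10)&(H<30)&(S>90)&(V>60)).astype(np.uint8)
c=max(blobs(m),key=cv2.contourArea)
p=np.float32(plane(I,c.reshape(-1,2),z0-4.4+16)); e=cv2.fitEllipse(p);print('ring',e,p.min(0),p.max(0),cv2.boundingRect(c))
cv2.imwrite("pics/c12.png",cv2.resize(im[100:384,140:370],(460,568)))
```

```text
17.15 [472.1 -35.7 138. ] [ 0.707  0.     0.707 -0.   ] F [-0.1  0.1 -0.3] g 0.476
ring ((469.6121520996094, -35.591888427734375), (40.01988220214844, 45.69740295410156), 90.39582061767578) [446.4736   -55.705494] [492.49722  -15.226256] (210, 218, 86, 86)
```

View pics/c12.png

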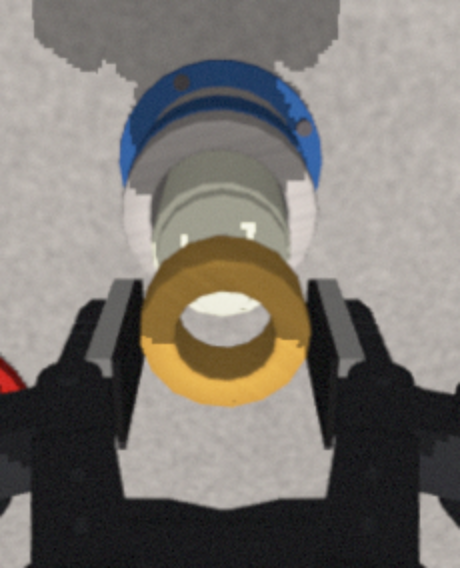

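The ring is aligned over the knob: ring y is -35.6 and the knob is at -36.2. I've viewed 13 pictures so far. Descending slowly.

carry_out --targets '[{"x":0,"y":0,"z":-0.005,"ax":0,"ay":0,"az":0,"hand":-0.3},{"x":0,"y":0,"z":-0.01,"ax":0,"ay":0,"az":0,"hand":-0.3},{"x":0,"y":0,"z":-0.015,"ax":0,"ay":0,"az":0,"hand":-0.3},{"x":0,"y":0,"z":-0.02,"ax":0,"ay":0,"az":0,"hand":-0.3},{"x":0,"y":0,"z":-0.022,"ax":0,"ay":0,"az":0,"hand":-0.3}]'

```text
time_s: 17.82
eef_pos: [472.0, -35.9, 115.9]
ee_rot: [0.707, 0.0, 0.707, -0.0]
force: [0.2, -0.0, -1.7]
grip_width: 0.477
```

carry_out --targets '[{"x":0,"y":0,"z":-0.001,"ax":0,"ay":0,"az":0,"hand":-0.3},{"x":0,"y":0,"z":-0.002,"ax":0,"ay":0,"az":0,"hand":-0.3},{"x":0,"y":0,"z":-0.003,"ax":0,"ay":0,"az":0,"hand":-0.3},{"x":0,"y":0,"z":-0.003,"ax":0,"ay":0,"az":0,"hand":-0.3}]'

```text
time_s: 18.32
eef_pos: [472.2, -35.9, 113.4]
ee_rot: [0.707, 0.0, 0.707, -0.0]
force: [-0.4, 0.2, 1.1]
grip_width: 0.477
```

carry_out --targets '[{"x":0,"y":0,"z":-0.001,"ax":0,"ay":0,"az":0,"hand":-0.3},{"x":0,"y":0,"z":-0.0015,"ax":0,"ay":0,"az":0,"hand":-0.3},{"x":0,"y":0,"z":-0.0015,"ax":0,"ay":0,"az":0,"hand":-0.3}]'

```text
time_s: 18.7
eef_pos: [473.1, -36.2, 113.3]
ee_rot: [0.708, -0.0, 0.706, -0.001]
force: [-1.5, 1.1, 12.9]
grip_width: 0.473
```

Seated at 113.3 against an expected 113.4. Release, then over to the cap.

carry_out --targets '[{"x":0,"y":0,"z":0.0015,"ax":0,"ay":0,"az":0,"hand":0.1},{"x":0,"y":0,"z":0.0015,"ax":0,"ay":0,"az":0,"hand":0.3},{"x":0,"y":0,"z":0.003,"ax":0,"ay":0,"az":0,"hand":0.6},{"x":0,"y":0,"z":0.04,"ax":0,"ay":0,"az":0,"hand":1},{"x":0,"y":0.01,"z":0.09,"ax":0,"ay":0,"az":0,"hand":1}]'

```text
time_s: 19.32
eef_pos: [471.5, -26.0, 202.1]
ee_rot: [0.706, 0.001, 0.708, -0.0]
force: [0.5, 0.0, -0.4]
grip_width: 0.999
```

carry_out --targets '[{"x":-0.01,"y":0.05,"z":0.01,"ax":0,"ay":0,"az":0,"hand":1},{"x":-0.02,"y":0.11,"z":0.02,"ax":0,"ay":0,"az":0,"hand":1},{"x":-0.03,"y":0.17,"z":0.03,"ax":0,"ay":0,"az":0,"hand":1},{"x":-0.03,"y":0.23,"z":0.03,"ax":0,"ay":0,"az":0,"hand":1},{"x":-0.03,"y":0.236,"z":0.03,"ax":0,"ay":0,"az":0,"hand":1}]'

```text
time_s: 19.95
eef_pos: [441.3, 213.0, 231.7]
ee_rot: [0.707, -0.001, 0.707, 0.001]
force: [0.8, 0.3, 0.1]
grip_width: 0.997
```

carry_out --targets '[{"x":0,"y":0,"z":0,"ax":0,"ay":0,"az":0,"hand":1},{"x":0,"y":0,"z":0,"ax":0,"ay":0,"az":0,"hand":1}]'

```text
time_s: 20.2
eef_pos: [442.3, 209.0, 231.7]
ee_rot: [0.707, 0.001, 0.707, -0.001]
force: [-0.6, 0.2, 0.3]
grip_width: 1.001
```

Run:
```python
from h import *
im,I=shot("w13")
H,S,V=cv2.split(cv2.cvtColor(im,cv2.COLOR_BGR2HSV)); u,v=proj(I,[[471.5,210.6,68]])[0].astype(int); print(u,v)
m=(V<48).astype(np.uint8); k=np.zeros_like(m); cv2.circle(k,(u,v),45,1,-1); m&=k
for c in blobs(m,200):
    for z in (92,):
        p=np.float32(plane(I,c.reshape(-1,2),z)); print('bar',cv2.boundingRect(c),cv2.minAreaRect(p))
x0,y0=u-65,v-65
for t in (160,175): rims(im,I,(x0,y0,u+65,v+65),t,68,1500)
s=viewer.capture("scene");cv2.imwrite("pics/s13.png",s)
cv2.imwrite("pics/c13.png",np.hstack([im[:300],cv2.resize(s[90:210,190:275],(212,300))]))
```

```text
20.2 [442.3 209.  231.7] [ 0.707  0.001  0.707 -0.001] F [-0.6  0.2  0.3] g 1.001
253 199
bar (242, 179, 25, 50) ((467.3766174316406, 210.2804718017578), (20.1922550201416, 49.43937301635742), 83.64717102050781)
160 bb (219, 166, 90, 76) ell [475.4 222.3] [69.7 88.9]
175 bb (220, 166, 68, 63) ell [470.3 210.5] [63.  66.8]
```

View pics/c13.png

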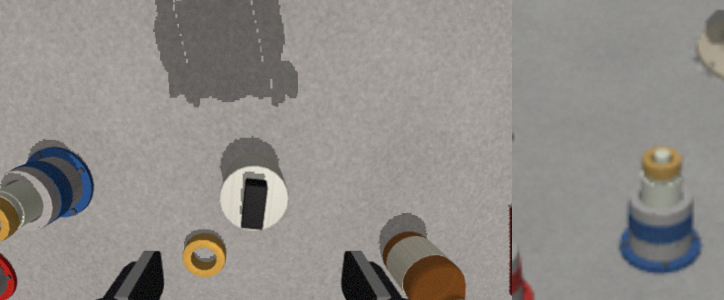

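The liner, plug and ring stack is seated in the blue shell (right-hand inset, ring at (662,160)). The cap is at (253,199), its bar turned -0.11 rad.

carry_out --targets '[{"x":0.015,"y":0,"z":-0.02,"ax":0,"ay":0,"az":-0.055,"hand":1},{"x":0.0295,"y":0,"z":-0.06,"ax":0,"ay":0,"az":-0.11,"hand":1},{"x":0.0295,"y":0,"z":-0.11,"ax":0,"ay":0,"az":-0.11,"hand":1},{"x":0.0295,"y":0,"z":-0.15,"ax":0,"ay":0,"az":-0.11,"hand":1},{"x":0.0295,"y":0,"z":-0.16,"ax":0,"ay":0,"az":-0.11,"hand":0.8}]'

```text
time_s: 20.92
eef_pos: [470.8, 209.2, 70.0]
ee_rot: [0.705, 0.039, 0.707, -0.04]
force: [-0.2, -0.8, 0.0]
grip_width: 0.898
```

carry_out --targets '[{"x":0,"y":0,"z":0,"ax":0,"ay":0,"az":0,"hand":0.2},{"x":0,"y":0,"z":0,"ax":0,"ay":0,"az":0,"hand":-0.3},{"x":0,"y":0,"z":0,"ax":0,"ay":0,"az":0,"hand":-0.6},{"x":0,"y":0,"z":0,"ax":0,"ay":0,"az":0,"hand":-0.7},{"x":0,"y":0,"z":0,"ax":0,"ay":0,"az":0,"hand":-0.7}]' --grip_force 60

```text
time_s: 21.55
eef_pos: [472.5, 210.3, 73.2]
ee_rot: [0.707, 0.039, 0.705, -0.039]
force: [-0.3, 0.9, 7.0]
grip_width: 0.241
```

carry_out --targets '[{"x":0,"y":0,"z":0.02,"ax":0,"ay":0,"az":0,"hand":-0.7},{"x":0,"y":0,"z":0.06,"ax":0,"ay":0,"az":0,"hand":-0.7},{"x":0,"y":0,"z":0.11,"ax":0,"ay":0,"az":0,"hand":-0.7},{"x":0,"y":0,"z":0.16,"ax":0,"ay":0,"az":0,"hand":-0.7},{"x":0,"y":-0.03,"z":0.17,"ax":0,"ay":0,"az":0,"hand":-0.7}]'

```text
time_s: 22.18
eef_pos: [472.2, 180.9, 245.1]
ee_rot: [0.708, 0.039, 0.704, -0.038]
force: [-0.1, -1.1, -4.9]
grip_width: 0.238
```

carry_out --targets '[{"x":0,"y":-0.05,"z":0,"ax":0,"ay":0,"az":0,"hand":-0.7},{"x":0,"y":-0.1,"z":0,"ax":0,"ay":0,"az":0,"hand":-0.7},{"x":0,"y":-0.15,"z":0,"ax":0,"ay":0,"az":0,"hand":-0.7},{"x":0,"y":-0.195,"z":0,"ax":0,"ay":0,"az":0,"hand":-0.7},{"x":0,"y":-0.217,"z":0,"ax":0,"ay":0,"az":0,"hand":-0.7}]'

```text
time_s: 22.8
eef_pos: [471.1, -38.8, 241.7]
ee_rot: [0.706, 0.04, 0.706, -0.04]
force: [0.0, 1.5, -3.2]
grip_width: 0.241
```

carry_out --targets '[{"x":0,"y":0,"z":0,"ax":0,"ay":0,"az":0,"hand":-0.7},{"x":0,"y":0,"z":0,"ax":0,"ay":0,"az":0,"hand":-0.7}]'

```text
time_s: 23.05
eef_pos: [471.4, -36.2, 241.8]
ee_rot: [0.706, 0.039, 0.706, -0.039]
force: [-0.4, 0.1, -3.3]
grip_width: 0.241
```

Run:
```python
from h import *
im,I=shot("w14")
s=viewer.capture("scene");t=viewer.capture("top");cv2.imwrite("pics/t14.png",t);cv2.imwrite("pics/s14.png",s)
cv2.imwrite("pics/c14.png",np.hstack([im,cv2.resize(s[70:210,190:295],(288,384))]))
```

```text
23.05 [471.4 -36.2 241.8] [ 0.706  0.039  0.706 -0.039] F [-0.4  0.1 -3.3] g 0.241
```

The viewer has reached its limit, so from here I'll check by numbers only.

Run:
```python
from h import *
from scipy.optimize import least_squares
im=cv2.imread("pics/w14.png"); I=np.load("pics/w14.npy",allow_pickle=True).item()
H,S,V=cv2.split(cv2.cvtColor(im,cv2.COLOR_BGR2HSV))
zt=241.8-73.2
u,v=proj(I,[[471.4,-37,zt+68]])[0]; print('exp cap px',u,v)
# profile across the cap at its expected centre row and column; edges of blue flange
g=cv2.medianBlur(im.max(2),3)
print('row',[(x,int(g[int(v)-25,x])) for x in range(150,360,5)])
print('col',[(y,int(g[y,int(u)])) for y in range(60,384,6)])
m=((H>95)&(H<130)&(S>100)).astype(np.uint8); c=max(blobs(m),key=cv2.contourArea)
p=plane(I,cv2.convexHull(c).reshape(-1,2),8); f=least_squares(lambda q:np.hypot(*(p-q).T)-46,[471,-37],loss='soft_l1',f_scale=.5);print('flange',f.x,cv2.boundingRect(c),(abs(f.fun)<1).sum(),len(p))
# scene view: expected vs seen silhouettes
s=cv2.imread("pics/s14.png");J=viewer.camera_info("scene");
for nm,X in(("capbot",[471.4,-37,zt]),("captop",[471.4,-37,zt+68]),("shelltop",[471.5,-37.5,74]),("ring",[472,-36,125])): print(nm,proj(J,[X])[0].round(1))
gs=s.max(2).astype(int)
r=int(proj(J,[[471.4,-37,zt+30]])[0,1]); print('cap row',r,gs[r,225:275].tolist())
r=int(proj(J,[[471.5,-37.5,66]])[0,1]); print('shell row',r,gs[r,225:275].tolist())
m=cv2.inRange(cv2.cvtColor(s,cv2.COLOR_BGR2HSV),(10,110,70),(30,255,255))[:,225:275]
for c in blobs(m): print('brass scene',cv2.boundingRect(c))
```

```text
exp cap px 250.38840856996677 250.19531236988718
row [(150, 187), (155, 189), (160, 188), (165, 185), (170, 190), (175, 191), (180, 197), (185, 189), (190, 151), (195, 155), (200, 154), (205, 151), (210, 151), (215, 153), (220, 152), (225, 153), (230, 21), (235, 21), (240, 20), (245, 23), (250, 18), (255, 20), (260, 21), (265, 18), (270, 20), (275, 29), (280, 152), (285, 151), (290, 155), (295, 154), (300, 154), (305, 154), (310, 155), (315, 151), (320, 192), (325, 187), (330, 192), (335, 189), (340, 186), (345, 186), (350, 195), (355, 187)]
col [(60, 127), (66, 123), (72, 121), (78, 120), (84, 118), (90, 121), (96, 119), (102, 121), (108, 121), (114, 119), (120, 103), (126, 106), (132, 80), (138, 133), (144, 133), (150, 125), (156, 117), (162, 119), (168, 121), (174, 119), (180, 118), (186, 156), (192, 155), (198, 153), (204, 153), (210, 38), (216, 19), (222, 21), (228, 23), (234, 26), (240, 25), (246, 23), (252, 24), (258, 23), (264, 25), (270, 22), (276, 22), (282, 26), (288, 45), (294, 40), (300, 39), (306, 39), (312, 80), (318, 193), (324, 191), (330, 192), (336, 190), (342, 192), (348, 191), (354, 132), (360, 26), (366, 30), (372, 30), (378, 29)]
flange [472.58770793 -37.58842796] (214, 119, 75, 50) 21 24
capbot [249.6 138.3]
captop [249.7 115.2]
shelltop [249.3 167.7]
ring [249.8 152.4]
cap row 128 [146, 145, 147, 150, 147, 146, 147, 147, 146, 148, 136, 115, 112, 113, 119, 121, 126, 128, 132, 133, 134, 135, 135, 135, 138, 138, 137, 135, 138, 137, 133, 130, 130, 127, 123, 123, 121, 117, 110, 111, 109, 95, 94, 95, 93, 94, 91, 92, 94, 92]
shell row 170 [145, 146, 149, 149, 150, 149, 149, 147, 147, 145, 148, 136, 121, 152, 152, 150, 136, 121, 131, 135, 142, 147, 148, 150, 153, 151, 149, 151, 143, 141, 138, 129, 131, 146, 155, 154, 134, 91, 95, 94, 91, 94, 101, 108, 100, 113, 114, 126, 148, 147]
brass scene (18, 150, 14, 12)
brass scene (4, 44, 5, 22)
```

Run:
```python
from h import *
im=cv2.imread("pics/w14.png"); I=np.load("pics/w14.npy",allow_pickle=True).item()
g=cv2.medianBlur(im.max(2),3); z=241.8-73.2+68
print(g[178:190,250].tolist(), g[308:322,250].tolist()); print(g[240,180:196].tolist(),g[240,310:326].tolist())
print(plane(I,[(250,184),(250,313),(189,225),(318.5,225)],z).round(1))
```

```text
[118, 118, 118, 119, 122, 138, 156, 157, 156, 155, 154, 154] [40, 39, 39, 39, 80, 164, 192, 194, 194, 194, 193, 193, 193, 193]
[188, 189, 189, 188, 187, 187, 224, 231, 231, 223, 161, 155, 155, 154, 153, 153] [154, 152, 152, 152, 151, 152, 154, 152, 151, 154, 176, 183, 185, 185, 186, 182]
[[435.3 -33.1]
 [511.8 -41.8]
 [453.6 -66.5]
 [461.   -0.8]]
```

carry_out --targets '[{"x":0,"y":-0.001,"z":-0.008,"ax":0,"ay":0,"az":0,"hand":-0.7},{"x":0,"y":-0.001,"z":-0.016,"ax":0,"ay":0,"az":0,"hand":-0.7},{"x":0,"y":-0.001,"z":-0.024,"ax":0,"ay":0,"az":0,"hand":-0.7},{"x":0,"y":-0.001,"z":-0.03,"ax":0,"ay":0,"az":0,"hand":-0.7},{"x":0,"y":-0.001,"z":-0.03,"ax":0,"ay":0,"az":0,"hand":-0.7}]'

```text
time_s: 23.82
eef_pos: [471.4, -37.9, 211.3]
ee_rot: [0.706, 0.039, 0.706, -0.039]
force: [0.2, -0.4, -3.5]
grip_width: 0.239
```

The cap centre is about (471.4, -36.9), within 1 mm of the shell axis. Lowering over the stack.

carry_out --targets '[{"x":0,"y":0,"z":-0.007,"ax":0,"ay":0,"az":0,"hand":-0.7},{"x":0,"y":0,"z":-0.014,"ax":0,"ay":0,"az":0,"hand":-0.7},{"x":0,"y":0,"z":-0.021,"ax":0,"ay":0,"az":0,"hand":-0.7},{"x":0,"y":0,"z":-0.028,"ax":0,"ay":0,"az":0,"hand":-0.7}]'

```text
time_s: 24.32
eef_pos: [471.6, -37.9, 183.3]
ee_rot: [0.706, 0.039, 0.706, -0.039]
force: [-0.6, 0.5, -3.2]
grip_width: 0.241
```

carry_out --targets '[{"x":0,"y":0,"z":-0.008,"ax":0,"ay":0,"az":0,"hand":-0.7},{"x":0,"y":0,"z":-0.016,"ax":0,"ay":0,"az":0,"hand":-0.7},{"x":0,"y":0,"z":-0.024,"ax":0,"ay":0,"az":0,"hand":-0.7},{"x":0,"y":0,"z":-0.03,"ax":0,"ay":0,"az":0,"hand":-0.7},{"x":0,"y":0,"z":-0.033,"ax":0,"ay":0,"az":0,"hand":-0.7}]'

```text
time_s: 24.95
eef_pos: [471.5, -37.9, 150.4]
ee_rot: [0.706, 0.039, 0.706, -0.039]
force: [0.0, 0.1, -3.2]
grip_width: 0.241
```

carry_out --targets '[{"x":0,"y":0,"z":-0.001,"ax":0,"ay":0,"az":0,"hand":-0.7},{"x":0,"y":0,"z":-0.002,"ax":0,"ay":0,"az":0,"hand":-0.7},{"x":0,"y":0,"z":-0.003,"ax":0,"ay":0,"az":0,"hand":-0.7},{"x":0,"y":0,"z":-0.003,"ax":0,"ay":0,"az":0,"hand":-0.7}]'

```text
time_s: 25.45
eef_pos: [471.6, -37.9, 147.8]
ee_rot: [0.706, 0.039, 0.706, -0.039]
force: [0.7, 0.3, -2.8]
grip_width: 0.244
```

carry_out --targets '[{"x":0,"y":0,"z":-0.001,"ax":0,"ay":0,"az":0,"hand":-0.7},{"x":0,"y":0,"z":-0.002,"ax":0,"ay":0,"az":0,"hand":-0.7},{"x":0,"y":0,"z":-0.0025,"ax":0,"ay":0,"az":0,"hand":-0.7},{"x":0,"y":0,"z":-0.0025,"ax":0,"ay":0,"az":0,"hand":-0.7}]'

```text
time_s: 25.95
eef_pos: [471.8, -38.0, 147.2]
ee_rot: [0.706, 0.039, 0.706, -0.039]
force: [-7.5, 1.0, 16.1]
grip_width: 0.24
```

Contact came at 147.2, exactly as expected. Release and retreat.

carry_out --targets '[{"x":0,"y":0,"z":0.0015,"ax":0,"ay":0,"az":0,"hand":-0.35},{"x":0,"y":0,"z":0.0015,"ax":0,"ay":0,"az":0,"hand":0},{"x":0,"y":0,"z":0.003,"ax":0,"ay":0,"az":0,"hand":0.4},{"x":0,"y":0,"z":0.03,"ax":0,"ay":0,"az":0,"hand":0.8},{"x":0,"y":0,"z":0.08,"ax":0,"ay":0,"az":0,"hand":1}]'

```text
time_s: 26.58
eef_pos: [470.9, -37.7, 225.1]
ee_rot: [0.705, 0.04, 0.707, -0.039]
force: [-0.4, 0.3, 0.1]
grip_width: 1.001
```

carry_out --targets '[{"x":-0.01,"y":0.05,"z":0.02,"ax":0,"ay":0,"az":0,"hand":1},{"x":-0.03,"y":0.1,"z":0.03,"ax":0,"ay":0,"az":0,"hand":1},{"x":-0.05,"y":0.14,"z":0.03,"ax":0,"ay":0,"az":0,"hand":1},{"x":-0.05,"y":0.14,"z":0.03,"ax":0,"ay":0,"az":0,"hand":1},{"x":-0.05,"y":0.14,"z":0.03,"ax":0,"ay":0,"az":0,"hand":1}]'

```text
time_s: 27.2
eef_pos: [421.9, 101.8, 255.3]
ee_rot: [0.706, 0.039, 0.706, -0.039]
force: [0.8, -0.0, 0.4]
grip_width: 1.0
```

Run:
```python
from h import *
im,I=shot("w15")
s=viewer.capture("scene");t=viewer.capture("top");cv2.imwrite("pics/s15.png",s);cv2.imwrite("pics/t15.png",t)
for n,c in(("scene",s),("top",t)):
    J=viewer.camera_info(n); old=cv2.imread(f"pics/{n}0.png"); d=cv2.absdiff(c,old).max(2)>45
    print(n,'cap top exp',proj(J,[[471.5,-37,142],[471.5,-37,166]]).round(1))
    for b in blobs(cv2.morphologyEx(d.astype(np.uint8),cv2.MORPH_OPEN,np.ones((3,3))),25): print(' changed',cv2.boundingRect(b))
# cap top & bar: triangulate bar centre from scene+top
pts=[];A=np.zeros((3,3));bb=np.zeros(3)
for n,c in(("scene",s),("top",t)):
    J=viewer.camera_info(n); u,v=proj(J,[[471.5,-37,160]])[0].astype(int)
    m=(c.max(2)<60).astype(np.uint8); k=np.zeros_like(m); k[v-12:v+13,u-12:u+13]=1; m&=k
    q=max(blobs(m,5),key=cv2.contourArea); M=cv2.moments(q); uv=(M['m10']/M['m00'],M['m01']/M['m00'])
    o,dd=ray(J,[uv]); dd=dd[0]/np.linalg.norm(dd[0]); P=np.eye(3)-np.outer(dd,dd); A+=P; bb+=P@o; print(n,'bar px',np.round(uv,1),'area',M['m00'])
print('bar centre',np.linalg.solve(A,bb).round(1),'expected ~(471.5,-37,~157)')
u,v=proj(I,[[471.5,-37,142]])[0]; print('wrist exp cap top',u,v)
for th in(150,165,180): rims(im,I,tuple(int(a) for a in(max(u-85,0),max(v-75,0),u+85,v+75)),th,142,1500)
```

```text
27.2 [421.9 101.8 255.3] [ 0.706  0.039  0.706 -0.039] F [ 0.8 -0.   0.4] g 1.0
scene cap top exp [[249.5 146.9]
 [249.6 139.2]]
 changed (319, 242, 17, 16)
 changed (335, 173, 12, 18)
 changed (446, 139, 8, 6)
 changed (243, 135, 13, 16)
 changed (276, 120, 50, 54)
 changed (295, 100, 32, 25)
 changed (366, 96, 79, 46)
 changed (343, 87, 18, 8)
 changed (290, 67, 7, 10)
 changed (356, 53, 8, 12)
 changed (339, 46, 17, 16)
 changed (269, 46, 16, 20)
 changed (288, 17, 44, 12)
 changed (345, 15, 11, 8)
 changed (440, 0, 70, 88)
 changed (297, 0, 99, 126)
 changed (331, 0, 15, 6)
 changed (297, 0, 38, 19)
 changed (288, 0, 8, 15)
top cap top exp [[272.1 205.1]
 [272.4 203.6]]
 changed (285, 352, 11, 10)
 changed (0, 336, 72, 48)
 changed (232, 331, 25, 26)
 changed (223, 331, 15, 53)
 changed (208, 221, 17, 6)
 changed (195, 208, 7, 13)
 changed (177, 206, 12, 33)
 changed (263, 203, 6, 9)
 changed (188, 203, 8, 15)
 changed (210, 188, 12, 7)
 changed (238, 185, 11, 37)
scene bar px [248.9 142.6] area 131.0
top bar px [272.5 204.6] area 73.0
bar centre [470.8 -38.2 154.7] expected ~(471.5,-37,~157)
wrist exp cap top 110.13079178421154 253.4503449478573
150 bb (148, 178, 47, 150) ell [510.7  18.7] [ 38.4 192.6]
150 bb (25, 178, 121, 137) ell [459.  -77.8] [108.9 159.1]
```

```bash
python3 -c "
from rig import finish_job; print(finish_job())"
```

```text
the job is handed in; nothing more can be done
None
```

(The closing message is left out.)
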